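# Nudge a tool plate onto its locating pins

### The job

The aluminium tool plate lies loose on the raised ledge of the lathe's cross-slide sub-plate. Push it with the fingertips, never lifting it, back against the fence and along towards the two locating pins until both its holes drop over the pins and it lies flat, fully down on the bed. Leave the collet, oil bottle, wrench and screwdriver alone, and finish clear of everything.

Things in the scene. Friction and masses are not known exactly. Their poses are not given: they have to be found in the camera images.
- subplate: Fixed dark steel sub-plate lying on the table; place and yaw vary. Origin at table height, exactly under the seated plate's centre. Axes: x away from the robot (to the fence), y left (to the ledge), z up. Its bed: top 15 mm above the origin, x -87 to +63 mm, y -160 to +210 mm. Two upright pins stand on the bed, right of the ledge.
- ledge_end (a point): Point on the top edge of the raised ledge's right-hand end, at sub-plate x 0, y +63 mm, 23 mm above the table. The flat ledge runs from here to y +210 mm, x -82 to +55.5 mm; at this end it steps plainly down 8 mm to the bed.
- fence_mid (a point): Point at the top of the fence's face, at sub-plate x +55.5, y +67.5 mm, 45 mm above the table. The fence is an upright steel strip along y (y -75 to +210 mm) at the far side, 7.5 mm thick; its flat face looks towards the robot.
- pin_near (a point): Centre of the tip of the pin nearer the robot, 22.5 mm above the sub-plate's origin (0.5 mm below the ledge's top), at x -35, y +20 mm of the sub-plate. Steel, diameter 14 mm, 7.5 mm tall, upper 2.5 mm tapered to diameter 9 mm.
- pin_far (a point): The same for the pin nearer the fence, at x +35, y +20 mm of the sub-plate.
- plate: Flat aluminium plate, 110 (its x) by 120 (its y) by 16 mm thick, 0.4 to 0.75 kg, on oiled steel (friction 0.25). Origin: centre of underside; axes as the sub-plate's. Starts flat on the ledge (origin 23 mm up), 20 to 45 mm short of the fence, yaw up to 0.2 rad. Pushed right, it tips 5 degrees on the pins, then falls 8 mm onto the bed (origin 15 mm up, 0.5 mm off the fence), stopped by the pins.
- hole_near (a point): Centre, on the underside, of the plate's through hole nearer the robot: x -35, y +20 mm of the plate, diameter 18 mm.
- hole_far (a point): The same for the hole nearer the fence: x +35, y +20 mm of the plate, diameter 18 mm.
- collet: Bystander: loose steel lathe collet, standing on the bed at its right-hand end, beyond the place of the plate; diameter 34 mm, 46 mm tall, origin at its foot.
- oiler: Bystander: loose oil bottle standing on the table beyond the fence; diameter 48 mm, 130 mm tall, origin at its foot.
- wrench: Bystander: loose steel wrench lying flat on the table beyond the fence, long way about parallel to it.
- driver: Bystander: loose screwdriver lying on the table on the robot's side of the sub-plate, right of the pins.
Mind the look-alikes: they are no part of the job. What is meant by the plate is not brown, and is the smaller of those in its own colour.

How it is judged (in metres and radians):
At the end, for the whole second after the job is handed in: Both holes sit over their own pins (centres within 3 mm), the plate's underside is within 1.5 mm of the bed and tilted less than 0.02 rad, and the plate is at rest (horizontal distance between hole_near and pin_near below 0.003 m and horizontal distance between hole_far and pin_far below 0.003 m and z of plate in the frame of subplate below 0.0165 m and angle between plate's own z axis and vertical below 0.02 rad and linear speed of plate below 0.01 m/s); the robot touches nothing.
It fails at once if the plate is lifted or carried (its middle more than 6 mm above its height on the ledge) (height (world z) of plate above 0.029 m).
It fails at once if the plate is tipped up by more than 0.3 rad (angle between plate's own z axis and vertical above 0.3 rad).
It fails at once if a bystander is moved by more than 20 mm (distance of any of collet, oiler, wrench, driver from where it was at the start of the episode above 0.02 m).
It also fails if it takes over 51 s, if anything falls off the work surface, if the arm or the gripper's body presses on something with over 40 N, if the wrist force passes 120 N, or if a joint passes its speed limit or range.

### The arm

A 6-joint arm with a two-finger parallel gripper is mounted at the origin on the work surface. World frame = base frame: x ahead of the robot, y to its left, z up, the work surface at z = 0. Lengths are in m, angles in degrees, forces in N, time in s.
With the tool pointing down it reaches from about 0.4 to 0.825 m from the base axis. Payload 7 kg.
Tool frame: the origin (TCP) lies between the finger pads; the fingertips stand 19 mm ahead of it and the grasp point (between the pads) is the TCP; z points along the fingers, y is the line along which they close (so a half turn about z gives the same grasp; the last joint's range is limited). The gripper opens to 88 mm and grips with 3 to 60 N. Pads are 19 mm wide; open, the fingers measure 130 mm over their backs; the gripper's body (78 mm by 193 mm) begins 47 mm behind the grasp point.
Start: joints at [85.147, 20.546, 0.682, 0, -70.136, -16.507], TCP at [0.246, 0.629, 0.246] pointing down, gripper open.
Joint ranges: [-176.03, 176.03], [-82.01, 121.73], [-58.28, 71.71], [-173.87, 95.51], [-174.79, -0.11], [-173.66, 173.66]. Speed limits (degrees/s): [136.94, 136.94, 172.46, 180, 180, 180].

### API

Orientations are given as [roll, pitch, yaw] about the fixed x, y, z axes, in that order (R = Rz(yaw) Ry(pitch) Rx(roll)).
In Python, from plant import r gives the robot as it stands. The module is installed in compiled form; this text tells all that it offers.
- The arm moves only by the shell command python3 -m pendant 'ROWS' [OPENING] [FORCE]. ROWS is JSON, a list of rows, each a list of 6 numbers: the shift along the tool's x, y, z in mm, then the turn, a rotation vector about the tool's x, y, z in rad. In form: [[tx, ty, tz, wx, wy, wz], ...]. A call has 1 to 20 rows; each row is the pose to reach, as a shift and turn from the pose commanded when the call began, along the tool's axes at that moment; what a row does not reach only later rows make up. A row lasts 1/8 s, in which the tool goes at most 62.5 mm and 10.7 degrees, less where a joint would pass 70% of its speed; a pose out of reach is approached as far as the arm can. A call with a gripper value outside its range is refused whole. OPENING is the finger opening in mm, from 0 to 87.6, set as the call begins (- or left out, the last holds). The fingers move at their own pace and stop on an object; FORCE is the grip in N (left out, the last holds). Time passes only in rows, so rows that repeat a pose let the fingers close. It gives the time, the measured TCP pose, the force, the opening and the grip force at its end, in the units of the state.
- r.get_state(): the state, without advancing time (a new reading comes with each control period).
- r.capture(name): name is "scene" or "top" or "wrist"; returns the picture (400x640x3 uint8, red, green, blue); there is no depth.
- r.camera_params(name): a dict with "mtx" (3x3 intrinsics, pixels), "rvec" (rotation vector, rad) and "tvec" (3), from world to camera coordinates, as OpenCV has them; the wrist camera has in their place "mount" (4x4, takes a point from camera to tool coordinates, whose origin is the TCP and whose axes are the flange's). Camera axes: x right, y down, z forward; pixel columns grow to the right and rows downward; lengths in m; the calibration is good to about 2 mm. A picture is of the moment at which its call begins: read the wrist's pose just before it. camera_params takes no time and is no camera call.
- r.close_job(): hands the job in; it is judged then, once.
The state is a dict: "time_s": time; "joints": joint angles; "qd": joint speeds; "joint_torque": joint torques, N m; "tcp_pos": TCP position; "eef_rot": TCP orientation; "contact_force": force on the tool from outside, world axes, zero at the start; "moment": the same for the moment, N m; "gripper_width": finger opening in m; "gripper_force": force on a finger pad.
Only numpy, scipy, OpenCV 4.12 (cv2) and the standard library are available. Lean on these libraries where they do the work, as an engineer would, in place of code of your own. Each camera call takes 0.05 s, during which the arm holds its last target. There are 200 camera calls.

## Working session

There is one attempt and no reset: what is moved stays moved. The work goes in short steps, Python scripts to look and compute and a shell command to move; the robot and the scene stay as the last step left them, time stands still between calls to the robot, and variables do not carry over. Pictures are saved under pics/ and viewed, at most 10 in all, crops included, and the job is handed in when it is done.

```bash
mkdir -p pics
python3 - <<'E'
from plant import r
import cv2,numpy as np
for n in ("scene","top"):
    im=r.capture(n); cv2.imwrite(f"pics/{n}0.png",im[:,:,::-1])
    p=r.camera_params(n); R=cv2.Rodrigues(np.array(p["rvec"]))[0]; print(n,np.array(p["mtx"]).tolist(),(-R.T@np.array(p["tvec"]).ravel()).round(3))
print(r.camera_params("wrist")); s=r.get_state(); print(s["time_s"],s["tcp_pos"],s["eef_rot"])
E
```

```text
scene [[378.6825529187319, 0.0, 315.0457972839979], [0.0, 378.6825529187319, 194.56249156516375], [0.0, 0.0, 1.0]] [ 1.198 -0.106  0.479]
top [[410.5598674138821, 0.0, 322.031578350261], [0.0, 410.5598674138821, 199.29012890814585], [0.0, 0.0, 1.0]] [0.338 0.042 1.035]
{'mtx': array([[325.72795316,   0.        , 321.1685242 ],
       [  0.        , 325.72795316, 202.57729729],
       [  0.        ,   0.        ,   1.        ]]), 'mount': array([[-7.15541679e-04, -9.65811250e-01, -2.59245284e-01,
         6.96039585e-02],
       [ 9.99999703e-01, -7.65621489e-04,  9.22075839e-05,
        -9.20485016e-04],
       [-2.87538882e-04, -2.59245141e-01,  9.65811511e-01,
        -1.39448749e-01],
       [ 0.00000000e+00,  0.00000000e+00,  0.00000000e+00,
         1.00000000e+00]])}
0.1 [0.24572398 0.62823995 0.24471482] [ 1.79914506e+02 -8.07122910e-03 -2.13654566e+01]
```

View pics/top0.png

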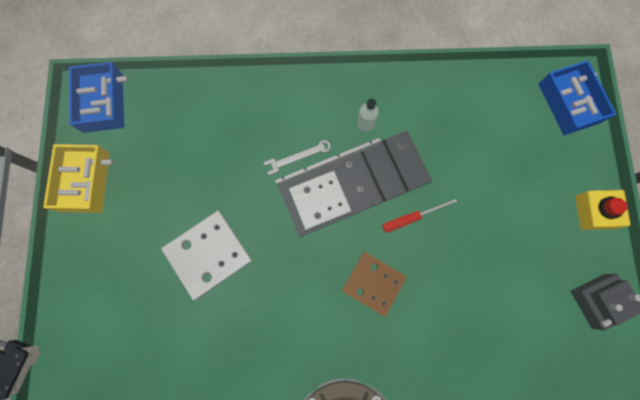

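View pics/scene0.png

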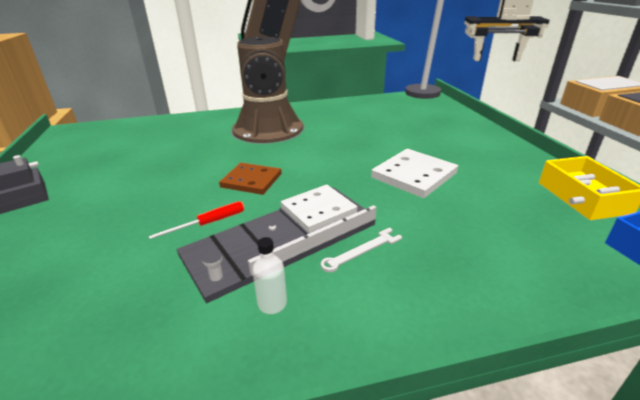

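The top view shows three plates: large white (206,255), brown (374,283) and small white on the ledge (320,199). The one on the ledge fits, being white and the smaller of the two. The pins are near (349,165) and (361,188). I'll confirm in one enlarged crop.

Run:
```python
import cv2
im=cv2.imread("pics/top0.png")[125:240,262:437]
cv2.imwrite("pics/crop0.png",cv2.resize(im,None,fx=4.5,fy=4.5,interpolation=cv2.INTER_CUBIC))
```

```text
(no output)
```

View pics/crop0.png

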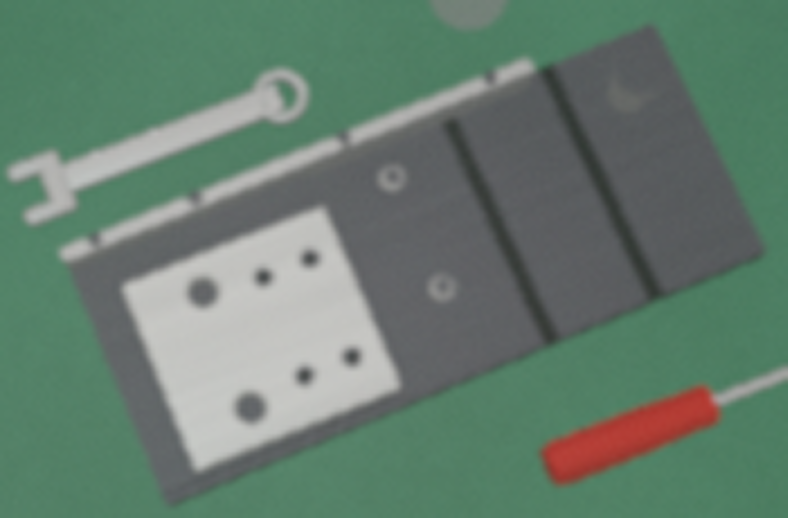

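```bash
cat > h.py <<'E'
import cv2,numpy as np
from plant import r
from scipy.spatial.transform import Rotation as Ro
def ray(p,R,c,uv,z):   # R: cam->world
    K=np.array(p["mtx"]); d=R@np.linalg.inv(K)@[uv[0],uv[1],1]; return (c+d*(z-c[2])/d[2])
def top(uv,z):
    p=r.camera_params("top"); R=cv2.Rodrigues(np.array(p["rvec"]))[0]; return ray(p,R.T,-R.T@np.array(p["tvec"]).ravel(),uv,z)
def wrist(uv,z,s):
    p=r.camera_params("wrist"); M=np.array(p["mount"]); T=Ro.from_euler("xyz",s["eef_rot"],degrees=True).as_matrix()
    return ray(p,T@M[:3,:3],np.array(s["tcp_pos"])+T@M[:3,3],uv,z)
def fit(loc,w):  # 2D rigid: w = R loc + t
    loc=np.array(loc,float);w=np.array(w)[:,:2];a=loc-loc.mean(0);b=w-w.mean(0)
    th=np.arctan2((a[:,0]*b[:,1]-a[:,1]*b[:,0]).sum(),(a*b).sum());R=np.array([[np.cos(th),-np.sin(th)],[np.sin(th),np.cos(th)]])
    t=w.mean(0)-R@loc.mean(0); return th,t,(np.linalg.norm(w-loc@R.T-t,axis=1)*1e3).round(1)
E
python3 - <<'E'
from h import *
f=lambda u,v,z:top((u/4.5+262-.4,v/4.5+125-.4),z)
sp=fit(np.array([(35,20),(-35,20),(63,-160),(-87,-160)])/1e3,[f(391,178,.0225),f(442,288,.0225),f(655,25,.015),f(763,250,.015)])
pl=fit(np.array([(55,60),(55,-60),(-55,-60),(-55,60),(35,20),(-35,20)])/1e3,[f(123,285,.039),f(325,207,.039),f(400,385,.039),f(194,470,.039),f(203,292,.039),f(250,407,.039)])
print(sp,pl); th=sp[0];R=np.array([[np.cos(th),-np.sin(th)],[np.sin(th),np.cos(th)]]);print("plate in sub",R.T@(pl[1]-sp[1])*1e3,pl[0]-th,np.degrees(th))
print("collet in sub",R.T@(f(622,98,.05)[:2]-sp[1])*1e3)
s=r.get_state();print(s["tcp_pos"],R.T@(np.array(s["tcp_pos"])[:2]-sp[1])*1e3)
E
```

```text
(np.float64(0.37054168669226656), array([ 0.61438673, -0.06663294]), array([0.3, 0.5, 1.5, 2.1])) (np.float64(0.3523503428349699), array([0.54650665, 0.04185677]), array([0.1, 0.9, 1.1, 1.3, 0.4, 0.2]))
plate in sub [-23.98681861 125.70742308] -0.01819134385729665 21.230474781125736
collet in sub [  20.12783018 -112.70451379]
[0.24572398 0.62823995 0.24471482] [-92.01444981 781.21309287]
```

```bash
cat >> h.py <<'E'
SP=[0.61439,-0.06663,0.37054]
def sub2w(x,y,sp=None):
    t=sp or SP;c,s=np.cos(t[2]),np.sin(t[2]);return np.array([t[0]+c*x/1e3-s*y/1e3,t[1]+s*x/1e3+c*y/1e3])
def w2sub(w):
    t=SP;c,s=np.cos(t[2]),np.sin(t[2]);d=np.array(w)[:2]-t[:2];return np.array([c*d[0]+s*d[1],-s*d[0]+c*d[1]])*1e3
def go(x,y,z,yaw):  # sub mm, world z m, yaw deg relative to sub
    s=r.get_state();T=Ro.from_euler("xyz",s["eef_rot"],degrees=True);G=Ro.from_euler("xyz",[180,0,yaw+np.degrees(SP[2])],degrees=True)
    d=T.inv().apply(np.r_[sub2w(x,y),z]-s["tcp_pos"])*1e3;print("at sub",w2sub(s["tcp_pos"]).round(1),np.array(s["tcp_pos"])[2].round(4),"yaw",(s["eef_rot"][2]-np.degrees(SP[2])).round(2),"move",d.round(1),(T.inv()*G).as_rotvec().round(4),"t",s["time_s"],"F",np.round(s["contact_force"],1))
E
python3 -c "
from h import *
go(-104,126,.16,0)"
```

```text
at sub [-92.  781.2] 0.2447 yaw -42.6 move [434.6 490.3  85.5] [ 1.500e-03  4.000e-04 -7.434e-01] t 0.1 F [-0.2 -0.5 -0.3]
```

```bash
python3 -m pendant '[[30,35,0,0,0,-0.05],[65,74,0,0,0,-0.1],[100,113,0,0,0,-0.16],[135,152,0,0,0,-0.22],[170,191,0,0,0,-0.28],[204,230,0,0,0,-0.34],[239,269,0,0,0,-0.4],[274,309,15,0,0,-0.46],[309,348,30,0,0,-0.52],[344,388,45,0,0,-0.58],[379,427,60,0,0,-0.64],[410,462,75,0,0,-0.70],[430,485,85,0,0,-0.74],[434.6,490.3,85.5,0,0,-0.743],[434.6,490.3,85.5,0,0,-0.743],[434.6,490.3,85.5,0,0,-0.743]]' 60
python3 - <<'E'
from h import *
import json
go(-104,126,.048,0)
s=r.get_state(); json.dump({k:np.array(s[k]).tolist() for k in("tcp_pos","eef_rot")},open("s1.json","w"))
im=r.capture("wrist");cv2.imwrite("pics/w1.png",cv2.resize(im[:,:,::-1],(800,500),interpolation=cv2.INTER_CUBIC))
E
```

```text
time_s: 2.1
tcp_pos: [0.4721, 0.0145, 0.1605]
eef_rot: [-180.0, -0.0, 21.2]
contact_force: [-0.5, -0.4, 0.7]
gripper_width: 0.0603
gripper_force: 0.0
at sub [-103.3  127.1] 0.1605 yaw 0.01 move [ -0.8   1.1 112.5] [-0.0001 -0.0008  0.0001] t 2.1 F [-0.5 -0.4  0.7]
```

View pics/w1.png

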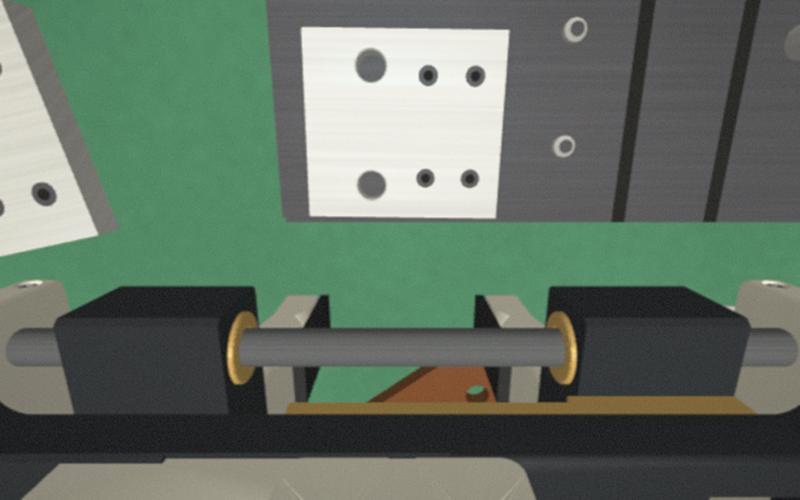

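The wrist view shows the small white plate with its large holes at (371,65) and (371,185), the pins at (575,30) and (564,147), and the open fingers squared to the near edge. I'll refine the poses from these points.

Run:
```python
from h import *
import json
s=json.load(open("s1.json")); f=lambda u,v,z:wrist(((u+.5)/1.25-.5,(v+.5)/1.25-.5),z,s)
a,b=f(575,30,.0225),f(564,147,.0225);print("pins",w2sub(a),w2sub(b))
sp=fit(np.array([(35,20),(-35,20)])/1e3,[a,b]);print(sp)
pl=fit(np.array([(55,60),(55,-60),(-55,-60),(-55,60),(35,20),(-35,20)])/1e3,[f(302,28,.039),f(509,30,.039),f(497,218,.039),f(309,216,.039),f(371,65,.039),f(371,185,.039)]);print(pl,w2sub(pl[1]))
print("near end bed edge x", w2sub(f(700,221,.015)),w2sub(f(290,220,.015)))
```

```text
pins [34.72227797 21.06070748] [-34.91825544  20.68172505]
(np.float64(0.37598192687898124), array([ 0.61408452, -0.06581371]), array([0.2, 0.2]))
(np.float64(0.35797032441019305), array([0.5467181 , 0.04254555]), array([0.5, 0. , 1. , 0.8, 0.4, 0.5])) [-23.54462008 126.27128978]
near end bed edge x [-85.82937084 -83.93474227] [-84.93337217 206.92027883]
```

```bash
sed -i 's/^SP=.*/SP=[0.6142,-0.0662,0.373]/' h.py; python3 -m pendant '[[0,0,40,0,0,0],[0,0,80,0,0,0],[0,0,105,0,0,0],[0,0,112,0,0,0],[0,0,112.5,0,0,0.0],[0,0,112.5,0,0,0.0],[5,0,112.5,0,0,0],[10,0,112.5,0,0,0],[14,0,112.5,0,0,0],[17,0,112.5,0,0,0],[20,0,112.5,0,0,0],[23,0,112.5,0,0,0],[26,0,112.5,0,0,0],[29,0,112.5,0,0,0],[32,0,112.5,0,0,0],[34,0,112.5,0,0,0],[35,0,112.5,0,0,0],[36,0,112.5,0,0,0],[36,0,112.5,0,0,0]]'; python3 -c "
from h import *
go(-64,127,.048,0)"
```

```text
time_s: 4.53
tcp_pos: [0.5057, 0.0268, 0.0476]
eef_rot: [-180.0, -0.0, 21.2]
contact_force: [-0.7, -0.5, -1.4]
gripper_width: 0.06
gripper_force: 0.6
at sub [-67.1 126.1] 0.0476 yaw -0.16 move [ 3.1 -0.9 -0.4] [-0.     -0.0003 -0.0028] t 4.525 F [-0.7 -0.5 -1.4]
```

```bash
python3 -m pendant '[[0.7,0,0,0,0,0],[1.3,0,0,0,0,0],[2,0,0,0,0,0],[2.5,0,0,0,0,0],[2.5,0,0,0,0,0]]'; python3 -m pendant '[[0.5,0,0,0,0,0],[1,0,0,0,0,0],[1,0,0,0,0,0]]'; python3 -c "
from h import *
go(-64,127,.048,0)"
```

```text
time_s: 5.15
tcp_pos: [0.5077, 0.0275, 0.0475]
eef_rot: [180.0, 0.0, 21.2]
contact_force: [-2.6, -0.6, 1.7]
gripper_width: 0.0601
gripper_force: 1.6
time_s: 5.52
tcp_pos: [0.5078, 0.0275, 0.0473]
eef_rot: [180.0, 0.1, 21.2]
contact_force: [-5.6, -1.4, 2.8]
gripper_width: 0.0599
gripper_force: 3.0
at sub [-65. 126.] 0.0473 yaw -0.17 move [ 1.  -1.  -0.7] [ 0.      0.0022 -0.003 ] t 5.525 F [-5.6 -1.4  2.8]
```

```bash
python3 -m pendant '[[1,0,0,0,0,0],[2,0,0,0,0,0],[3,0,0,0,0,0],[3,0,0,0,0,0]]'; python3 -m pendant '[[-10,0,0,0,0,0],[-25,0,0,0,0,0],[-30,0,-30,0,0,0],[-30,0,-60,0,0,0],[-30,0,-90,0,0,0],[-30,0,-100,0,0,0],[-30,0,-100,0,0,0],[-30,0,-100,0,0,0]]'
python3 - <<'E'
from h import *
go(0,222,.147,-90)
im=r.capture("wrist");cv2.imwrite("pics/w2.png",cv2.resize(im[:250,:,::-1],(800,312),interpolation=cv2.INTER_CUBIC))
E
```

```text
time_s: 6.02
tcp_pos: [0.5079, 0.0274, 0.0467]
eef_rot: [-180.0, 0.4, 21.2]
contact_force: [-12.6, -3.2, 6.6]
gripper_width: 0.0598
gripper_force: 6.1
time_s: 7.02
tcp_pos: [0.483, 0.018, 0.1465]
eef_rot: [-180.0, 0.1, 21.2]
contact_force: [-0.1, -0.3, 0.8]
gripper_width: 0.0601
gripper_force: 0.0
at sub [-91.5 126.3] 0.1465 yaw -0.17 move [ 91.2 -96.   -0.6] [9.0000e-04 1.2000e-03 1.5679e+00] t 7.025 F [-0.1 -0.3  0.8]
```

View pics/w2.png

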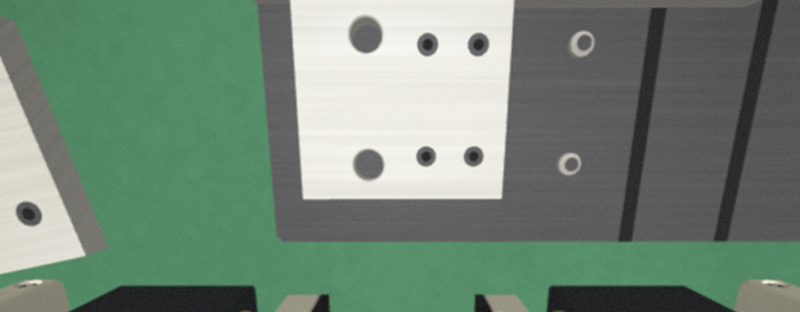

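```bash
python3 -m pendant '[[10,-11,0,0,0,0.17],[20,-21,0,0,0,0.34],[30,-32,0,0,0,0.51],[40,-43,0,0,0,0.68],[50,-54,0,0,0,0.85],[60,-64,0,0,0,1.02],[70,-75,0,0,0,1.19],[80,-86,0,0,0,1.36],[87,-94,0,0,0,1.52],[89,-96,0,0,0,1.568],[89,-96,0,0,0,1.568],[89,-96,0,0,0,1.568]]' 40; python3 -c "
from h import *
go(-2,222,.048,-90)"
```

```text
time_s: 8.57
tcp_pos: [0.5316, 0.1396, 0.1469]
eef_rot: [179.9, -0.0, -68.6]
contact_force: [-0.3, -1.7, 0.4]
gripper_width: 0.0399
gripper_force: 0.0
at sub [ -1.9 221.8] 0.1469 yaw -89.94 move [-0.2 -0.  98.9] [ 0.0012 -0.0002  0.0011] t 8.575 F [-0.3 -1.7  0.4]
```

```bash
python3 -m pendant '[[0,0,40,0,0,0],[0,0,80,0,0,0],[0,0,96,0,0,0],[0,0,99,0,0,0],[0,0,99,0,0,0],[8,0,99,0,0,0],[15,0,99,0,0,0],[20,0,99,0,0,0],[24,0,99,0,0,0],[28,0,99,0,0,0],[33,0,99,0,0,0],[38,0,99,0,0,0],[43,0,99,0,0,0],[48,0,99,0,0,0],[53,0,99,0,0,0],[58,0,99,0,0,0],[63,0,99,0,0,0],[67,0,99,0,0,0],[69,0,99,0,0,0],[70,0,99,0,0,0]]'; python3 -m pendant '[[4,0,0,0,0,0],[8,0,0,0,0,0],[12,0,0,0,0,0],[16,0,0,0,0,0],[20,0,0,0,0,0],[24,0,0,0,0,0],[28,0,0,0,0,0],[32,0,0,0,0,0],[36,0,0,0,0,0],[40,0,0,0,0,0],[44,0,0,0,0,0],[48,0,0,0,0,0],[50,0,0,0,0,0],[51,0,0,0,0,0],[51,0,0,0,0,0]]';  python3 - <<'E'
from h import *
go(-2,70,.048,-90)
for n in ("wrist","top"):
    im=r.capture(n)[:,:,::-1]
    if n=="top": im=cv2.resize(im[125:240,262:437],None,fx=4.5,fy=4.5,interpolation=cv2.INTER_CUBIC)
    cv2.imwrite(f"pics/{n}3.png",im)
E
```

```text
time_s: 11.08
tcp_pos: [0.5574, 0.0746, 0.0485]
eef_rot: [180.0, 0.0, -68.6]
contact_force: [-2.3, 1.9, 0.2]
gripper_width: 0.04
gripper_force: 1.2
time_s: 12.95
tcp_pos: [0.5761, 0.0271, 0.0486]
eef_rot: [180.0, -0.0, -68.6]
contact_force: [-0.2, 0.1, 0.2]
gripper_width: 0.0398
gripper_force: 0.1
at sub [ -1.5 100.8] 0.0486 yaw -90.0 move [30.8  0.5  0.6] [ 0.0001 -0.0002  0.    ] t 12.95 F [-0.2  0.1  0.2]
```

View pics/wrist3.png

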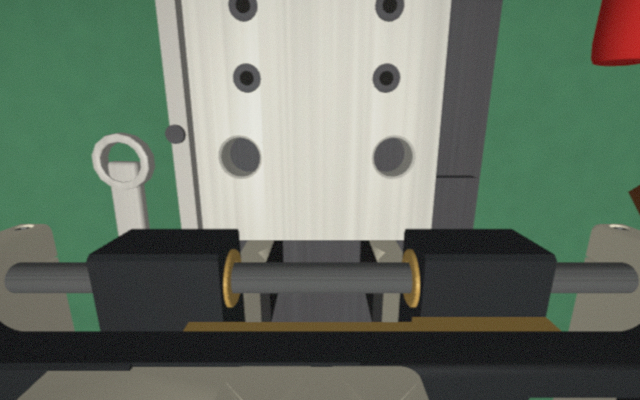

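The wrist view shows the plate flush with the fence and square to the fingers, with its large holes at (240,157) and (392,157). I'll keep pushing.

```bash
python3 -m pendant '[[3,0,0,0,0,0],[6,0,0,0,0,0],[9,0,0,0,0,0],[12,0,0,0,0,0],[15,0,0,0,0,0],[18,0,0,0,0,0],[21,0,0,0,0,0],[23,0,0,0,0,0],[24.5,0,0,0,0,0],[26,0,0,0,0,0],[26,0,0,0,0,0]]'; python3 -m pendant '[[0.5,0,0,0,0,0],[1,0,0,0,0,0],[1.5,0,0,0,0,0],[2,0,0,0,0,0],[2,0,0,0,0,0]]'; python3 -m pendant '[[0.5,0,0,0,0,0],[1,0,0,0,0,0],[1.5,0,0,0,0,0],[2,0,0,0,0,0],[2,0,0,0,0,0]]';  python3 - <<'E'
from h import *
go(-2,70,.048,-90)
im=r.capture("wrist")[:,:,::-1]
cv2.imwrite(f"pics/wrist4.png",im)
E
```

```text
time_s: 14.42
tcp_pos: [0.5855, 0.0028, 0.0485]
eef_rot: [180.0, -0.0, -68.6]
contact_force: [1.1, 0.7, 0.2]
gripper_width: 0.0402
gripper_force: 0.0
time_s: 15.05
tcp_pos: [0.5863, 0.0011, 0.0486]
eef_rot: [-180.0, -0.0, -68.6]
contact_force: [0.1, 0.1, -0.4]
gripper_width: 0.0397
gripper_force: 0.0
time_s: 15.68
tcp_pos: [0.587, -0.0007, 0.0486]
eef_rot: [-180.0, -0.0, -68.6]
contact_force: [0.1, 0.4, -0.6]
gripper_width: 0.0398
gripper_force: 0.0
at sub [-1.5 70.9] 0.0486 yaw -90.0 move [0.9 0.5 0.6] [-0.     -0.     -0.0001] t 15.675 F [ 0.1  0.4 -0.6]
```

View pics/wrist4.png

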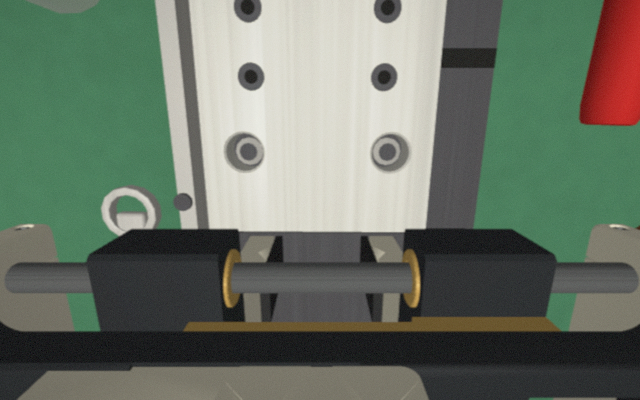

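The plate looks dropped, with the pin tips visible inside both holes at (248,152) and (387,152) and the hole spacing shrunk to about 142 px. I'll back off and check.

```bash
python3 -m pendant '[[-8,0,0,0,0,0],[-20,0,0,0,0,0],[-20,0,-30,0,0,0],[-20,0,-60,0,0,0],[-20,0,-80,0,0,0],[-20,0,-80,0,0,0],[-20,0,-80,0,0,0]]'
python3 - <<'E'
from h import *
import json
go(-2,70,.048,-90)
s=r.get_state(); json.dump({k:np.array(s[k]).tolist() for k in("tcp_pos","eef_rot")},open("s2.json","w"))
im=r.capture("wrist")[:,:,::-1];cv2.imwrite("pics/w5full.png",im)
cv2.imwrite("pics/w5.png",cv2.resize(im[30:230,170:470],(780,520),interpolation=cv2.INTER_CUBIC))
E
```

```text
time_s: 16.6
tcp_pos: [0.579, 0.0183, 0.128]
eef_rot: [180.0, 0.0, -68.6]
contact_force: [1.0, 0.1, 0.0]
gripper_width: 0.0402
gripper_force: 0.0
at sub [-1.9 91.5] 0.128 yaw -89.99 move [21.6  0.  80. ] [0.0006 0.0004 0.0002] t 16.6 F [1.  0.1 0. ]
```

View pics/w5.png

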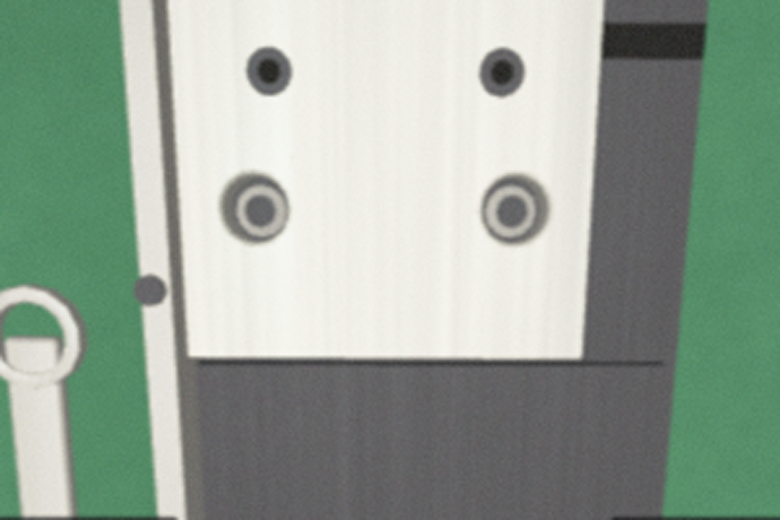

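Run:
```python
from h import *
import json
s=json.load(open("s2.json")); f=lambda u,v,z:wrist(((u+.5)/2.6-.5+170,(v+.5)/2.6-.5+30),z,s)
for z in(.031,.039):
  a,b=f(255,208,z),f(515,208,z);print(z,"holes",w2sub(a),w2sub(b),"left edge",w2sub(f(190,357,z)),w2sub(f(581,358,z)),"width",np.linalg.norm(f(190,357,z)-f(581,358,z)),"spacing",np.linalg.norm(a-b))
print("pins",w2sub(f(260,211,.0225)),w2sub(f(512,211,.0225)))
```

```text
0.031 holes [35.84988329 18.88729875] [-33.95402796  18.92246741] left edge [55.82807848 59.1105852 ] [-53.98150229  59.46303021] width 0.10981014636963196 spacing 0.06980392011492398
0.039 holes [34.59493378 19.0110791 ] [-32.84684992  19.04505767] left edge [53.89707737 57.87323074] [-52.19660507  58.2137492 ] width 0.10609422890601028 spacing 0.06744179225734721
pins [35.82626538 19.55958997] [-34.32448874  19.59511202]
```

Both the hole spacing (69.8 mm) and the plate width (109.8 mm) match a plate top at 31 mm, so it is fully down. The holes are within 1 mm of the pins, and the arm is clear. I'm handing in.

```bash
python3 -m pendant '[[0,0,-30,0,0,0],[0,0,-50,0,0,0],[0,0,-50,0,0,0],[0,0,-50,0,0,0]]'; python3 -c "
from plant import r
print(r.close_job())"
```

```text
time_s: 17.15
tcp_pos: [0.5789, 0.0179, 0.1773]
eef_rot: [179.9, 0.0, -68.6]
contact_force: [0.0, 0.1, -0.3]
gripper_width: 0.0397
gripper_force: 0.0
the job is handed in; nothing more can be done
None
```

The plate was pushed flat against the fence and onto both pins; my last wrist image put it fully down with its holes within 1 mm of the pins, and I handed the job in at 17 s with the arm clear (no verdict came back).

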